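# Put the large spacer collar on its post

## Robot

A 6-joint arm with a two-finger parallel gripper is mounted at the origin on the work surface. World frame = base frame: x ahead of the robot, y to its left, z up, the work surface at z = 0. Lengths are in mm, angles in degrees, forces in N, time in s.
With the tool pointing down it reaches from about 275 to 775 mm from the base axis. Payload 14.6 kg.
Tool frame: the origin (TCP) lies on the mounting face of the last link; the fingertips stand 173 mm ahead of it and the grasp point (between the pads) lies 155 mm ahead of it; z points along the fingers, y is the line along which they close (so a half turn about z gives the same grasp; the last joint's range is limited). The gripper opens to 85 mm and grips with 20 to 120 N. Pads are 22 mm wide; open, the fingers measure 114 mm over their backs; the gripper's body (76 mm by 85 mm) begins 54 mm behind the grasp point. The pads swing forward as they close: fully open they stand 13 mm farther back than shut.
Start: joints at [56.018, 15.075, -2.767, 72.158, 0, 81.102], TCP at [222.578, 475.487, 404.678] pointing down, gripper open.
Joint ranges: [-151.79, 151.79], [-50.71, 97.33], [-67.44, 78.34], [-121.81, 120.89], [-77.56, 73.72], [-180, 180]. Speed limits (degrees/s): [108.29, 108.29, 147.25, 159.86, 180, 180].

## Interface

Orientations are given as [roll, pitch, yaw] about the fixed x, y, z axes, in that order (R = Rz(yaw) Ry(pitch) Rx(roll)).
In Python, from plant import ctrl gives the robot as it stands.
- The arm moves only by the shell command python3 -m inch 'ROWS'. ROWS is JSON, a list of rows, each an object of numbers: "dx", "dy", "dz": the shift along the world's x, y, z normalised to -1 to 1, where 1 is 0.04 m; "rx", "ry", "rz": the turn, a rotation vector about the world's x, y, z normalised to -1 to 1, where 1 is 8 degrees; "hand": the opening, from -1 (shut) to 1 (fully open), so that 0 is half open. In form: [{"dx": .., "dy": .., "dz": .., "rx": .., "ry": .., "rz": .., "hand": ..}, ...]. A call has 1 to 10 rows; each row shifts and turns the commanded pose from where the row before left it; what a row does not reach is not made up. A row lasts 1/10 s, in which the tool goes at most 50 mm and 8.59 degrees, less where a joint would pass 70% of its speed; a pose out of reach is approached as far as the arm can. A call with a number of a shift or a turn outside -1 to 1 is refused whole. A call with a gripper value outside its range is refused whole. The fingers move at their own pace and stop on an object; the grip force is fixed at half the most. Time passes only in rows, so rows that do not move let the fingers close. It gives the time, the measured TCP pose, the force, the opening and the grip force at its end, in the units of the state.
- ctrl.sense(): the state, without advancing time (a new reading comes with each control period).
- ctrl.grab_frame(name): name is "scene" or "top" or "wrist"; returns (picture, depth): 420x560x3 uint8, red, green, blue; 420x560 float32, mm along the optical axis (not along the pixel's ray), 0 where there is no reading.
- ctrl.get_calibration(name): a dict with "mtx" (3x3 intrinsics, pixels), "rvec" (rotation vector, rad) and "tvec" (3), from world to camera coordinates, as OpenCV has them. Camera axes: x right, y down, z forward; pixel columns grow to the right and rows downward; lengths in mm; the calibration is good to about 2 mm. The wrist camera is an equidistant fisheye: a pixel r from the principal point sees the ray r / f radians off the axis. A picture is of the moment at which its call begins: read the wrist's pose just before it. get_calibration takes no time and is no camera call; for the wrist camera it gives the pose at the moment of the call.
- ctrl.close_job(): hands the job in; it is judged then, once.
Trained networks look in the newest picture that a camera, given by its name, has taken for a name from the list of things; names that differ only in an ending like _2 or _b are one class to them, and where a whole thing is asked for, a point or a joint stands for the part that bears it (a point fixed in the world has none). Each returns a list of dicts, best first, with "score" (0 to 1); they miss things now and then, are a little off and sometimes report something else, mostly with a low value. They report only what shows in the picture. A call takes as long as a camera call.
- ctrl.boxes_of(name, camera): "uv" ([column, row] in pixels, amid what is visible of it).
- ctrl.silhouettes(name, camera): "region" (420x560 bool, what is visible of it) and "uv" ([column, row] in pixels, amid what is visible of it).
The state is a dict: "time_s": time; "qpos": joint angles; "joint_vel": joint speeds; "tau": joint torques, N m; "tcp_pos": TCP position; "tool_rot": TCP orientation; "wrist_force": force on the tool from outside, world axes, zero at the start; "ft_torque": the same for the moment, N m; "gripper_width": finger opening in mm; "grip_force": force on a finger pad.
Only numpy, scipy, OpenCV 4.12 (cv2) and the standard library are available. Lean on these libraries where they do the work, as an engineer would, in place of code of your own. Each camera call takes 0.05 s, during which the arm holds its last target. There are 200 camera calls.

## Task

Pick the large aluminium spacer collar out of the compartmented parts bin and thread it over the upright post of the cherry holder, lowering it until it sits flat on the holder's base before you let go, so that it does not drop. Leave the small collar where it lies in the bin.

Things in the scene. Friction and masses are not known exactly. Their poses are not given: they have to be found in the camera images.
- collar: Large spacer collar: plain aluminium ring, outside diameter 42 mm, bore 31 mm right through, 34 mm tall, about 60 g, standing on end in any one of the four bin compartments, at least 25 mm clear of the walls on its bin-y sides. Origin at the centre of its underside; z up along its axis. Being round, its yaw means nothing.
- small_collar: Small spacer collar, to be left alone: same shape and material, outside diameter 28 mm, bore 12 mm, 18 mm tall, in another compartment. Origin at the centre of its underside; z up. The other two compartments hold a black star knob (44 mm across, 24 mm tall) and a cherry stop block (45 x 30 x 25 mm).
- bin: Shallow open plywood bin, fixed, 175 mm along its x, 251 mm along its y, 22 mm high, floor and walls 5 mm thick. One divider each way, as high as the walls: 2 x 2 compartments, each 80 (x) by 118 mm (y) inside. The large collar stands on the floor, its top 17 mm above the walls. Origin at the centre of the bin's underside, on the bench top; yaw within 15 degrees of the bench's axes.
- holder: Cherry holder, fixed to the bench: a flat square base 110 x 110 mm, 20 mm thick, with one upright steel post, 9 mm in diameter, in the middle of it, rising 45 mm above the base (post top 65 mm above the bench). Nothing else stands on it. Origin at the centre of the base's underside, on the bench top and on the post's axis; z up along the post.

How it is judged (in metres and radians):
At the end, for the whole second after the job is handed in: The large collar is around the holder's post and rests flat on its base (underside within 5 mm of the base's top, axis within 13 mm of the post's and within 7 degrees of upright), let go and at rest; the small collar is within 30 mm of where it started (horizontal distance between collar and holder below 0.0135 m and z of collar in the frame of holder between 0.015 and 0.025 m and angle between collar's own z axis and vertical below 0.12 rad and linear speed of collar below 0.02 m/s and distance of small_collar from where it was at the start of the episode below 0.03 m); the robot touches nothing.
It fails at once if the large collar is dropped down the post (falls faster than 0.6 m/s, as after a fall of about 18 mm) (horizontal distance between collar and holder below 0.03 m and z of collar in the frame of holder below 0.065 m and linear speed of collar above 0.6 m/s).
It fails at once if the small collar is moved more than 30 mm (distance of small_collar from where it was at the start of the episode above 0.03 m).
It also fails if it takes over 35 s, if anything falls off the work surface, if the arm or the gripper's body presses on something with over 40 N, if the wrist force passes 120 N, or if a joint passes its speed limit or range.

## Working session

There is one attempt and no reset: what is moved stays moved. The work goes in short steps, Python scripts to look and compute and a shell command to move; the robot and the scene stay as the last step left them, time stands still between calls to the robot, and variables do not carry over. Pictures are saved under pics/ and viewed, at most 10 in all, crops included, and the job is handed in when it is done.

```bash
mkdir -p pics
cat > h.py <<'E'
import numpy as np, cv2
from plant import ctrl
def cloud(cam,depth,mask=None):
    c=ctrl.get_calibration(cam);K=np.array(c["mtx"],float);R=cv2.Rodrigues(np.array(c["rvec"],float))[0];t=np.array(c["tvec"],float).ravel()
    m=depth>0
    if mask is not None: m&=mask
    v,u=np.nonzero(m);d=depth[m]
    p=np.c_[(u-K[0,2])/K[0,0]*d,(v-K[1,2])/K[1,1]*d,d]
    return (p-t)@R
E
python3 - <<'E'
from h import *
for cam in("top","scene"):
    im,d=ctrl.grab_frame(cam); cv2.imwrite(f"pics/{cam}1.png",im[:,:,::-1])
    for n in("collar","small_collar","bin","holder"):
        for s in ctrl.silhouettes(n,cam)[:2]:
            P=cloud(cam,d,s["region"])
            print(cam,n,round(s["score"],2),np.round(s["uv"]),len(P), np.round(np.median(P,0)) if len(P) else'', np.round(np.percentile(P,[2,98],axis=0)).tolist() if len(P) else '')
print(ctrl.sense())
E
```

```text
top collar 0.92 [403. 206.] 429 [ 509. -239.   34.] [[489.0, -259.0, 6.0], [528.0, -219.0, 42.0]]
top small_collar 0.63 [382. 172.] 204 [ 596. -227.   22.] [[583.0, -239.0, 5.0], [609.0, -215.0, 26.0]]
top bin 0.88 [356. 198.] 10599 [ 552. -171.    6.] [[461.0, -294.0, 3.0], [643.0, -46.0, 24.0]]
top holder 0.63 [192. 233.] 3531 [540. 150.  20.] [[483.0, 92.0, 13.0], [600.0, 210.0, 24.0]]
scene collar 0.79 [121. 245.] 791 [ 525. -236.   27.] [[493.0, -256.0, 4.0], [534.0, -217.0, 39.0]]
scene small_collar 0.78 [131. 281.] 355 [ 607. -225.   19.] [[588.0, -238.0, 5.0], [613.0, -213.0, 23.0]]
scene bin 0.77 [167. 273.] 11266 [ 572. -174.    5.] [[462.0, -289.0, 0.0], [654.0, -41.0, 22.0]]
scene bin 0.6 [123. 244.] 791 [ 525. -236.   27.] [[477.0, -256.0, 4.0], [534.0, -217.0, 39.0]]
scene holder 0.6 [361. 230.] 2822 [564. 150.  19.] [[492.0, 92.0, 3.0], [612.0, 209.0, 39.0]]
{'time_s': 0.5, 'qpos': array([ 5.60173720e+01,  1.50750004e+01, -2.76952873e+00,  7.21575594e+01,
        2.97238677e-04,  8.11019672e+01]), 'joint_vel': array([-0.04859702,  0.08356469,  0.04405498, -0.07761961, -0.03816336,
       -0.08908138]), 'tau': array([-1.08944616e-03, -6.37023854e+01,  3.84589899e+01,  1.82027870e-03,
       -1.03138166e-04,  4.72428709e-06]), 'tcp_pos': array([222.57957726, 475.47934058, 404.66018907]), 'tool_rot': array([-1.79997983e+02, -6.16709861e-04,  1.54915405e+02]), 'wrist_force': array([-0.97278615, -0.21931714,  0.21735065]), 'ft_torque': array([-0.03176793, -0.00367871,  0.00208999]), 'grip_force': 0.0, 'gripper_width': 85.63829099197778}
```

View pics/top1.png

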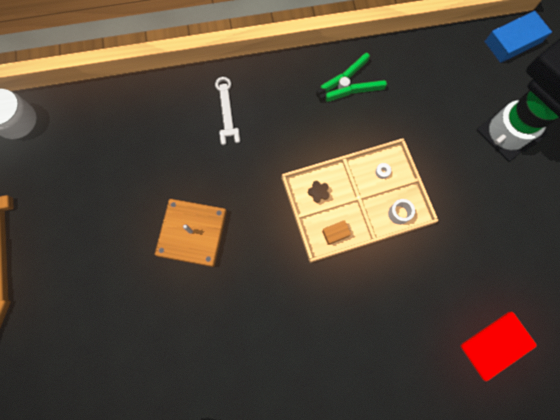

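View pics/scene1.png

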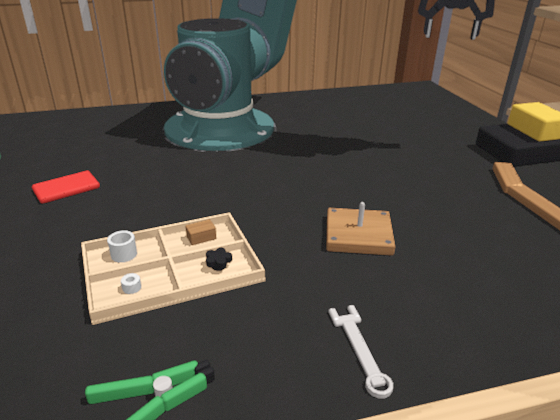

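The top view shows the large collar at about (403,212), the small collar at (384,171) and the post at about (187,230). The scene view agrees. Next I refine the positions with fits.

Run:
```python
from h import *
for cam in("top","scene"):
    im,d=ctrl.grab_frame(cam); P=cloud(cam,d)
    def sel(c,r,z0,z1): return P[(np.hypot(P[:,0]-c[0],P[:,1]-c[1])<r)&(P[:,2]>z0)&(P[:,2]<z1)]
    C=sel((508,-238),40,30,50); print(cam,"collar",len(C),np.round(cv2.minEnclosingCircle(C[:,:2].astype('f4')),1) if 0 else cv2.minEnclosingCircle(C[:,:2].astype('f4')),np.median(C[:,2]),C[:,2].max())
    H=sel((541,150),90,14,26); print("holder",cv2.minAreaRect(H[:,:2].astype('f4')),np.median(H[:,2]))
    Q=sel((541,150),40,32,80); print("post",len(Q),np.round(np.median(Q,0),1),Q[:,2].max() if len(Q) else'')
    B=P[(P[:,0]>440)&(P[:,0]<670)&(P[:,1]<-30)&(P[:,1]>-310)&(P[:,2]>16)&(P[:,2]<27)]; print("bin",cv2.minAreaRect(B[:,:2].astype('f4')),np.median(B[:,2]))
print(ctrl.sense()["time_s"])
```

```text
top collar 241 ((509.25030517578125, -239.69781494140625), 21.365589141845703) 38.9647794757056 43.65214451933203
holder ((542.9396362304688, 152.27528381347656), (110.25601959228516, 110.60006713867188), 69.21517944335938) 20.42526062334034
post 46 [540.6 151.2  55.2] 67.01440767401712
bin ((552.0593872070312, -169.60792541503906), (176.09848022460938, 252.25106811523438), 7.279407978057861) 21.624090669713723
scene collar 324 ((512.465576171875, -236.15367126464844), 21.923173904418945) 36.33394338687545 39.67919518182339
holder ((546.9457397460938, 155.423583984375), (109.93661499023438, 112.15789794921875), 68.85650634765625) 19.26051456533506
post 93 [548.8 153.9  49.7] 64.97393958805299
bin ((554.58984375, -165.98074340820312), (178.79940795898438, 251.13055419921875), 7.154758930206299) 19.932155572917374
0.6
```

```bash
python3 -m inch '[{"dx":0.36,"dy":-0.89,"rz":0.2,"hand":0.6},{"dx":0.36,"dy":-0.89,"rz":0.2,"hand":0.6},{"dx":0.36,"dy":-0.89,"rz":0.2,"hand":0.6},{"dx":0.36,"dy":-0.89,"rz":0.2,"hand":0.6},{"dx":0.36,"dy":-0.89,"rz":0.2,"hand":0.6},{"dx":0.36,"dy":-0.89,"rz":0.2,"hand":0.6},{"dx":0.36,"dy":-0.89,"rz":0.2,"hand":0.6},{"dx":0.36,"dy":-0.89,"rz":0.2,"hand":0.6},{"dx":0.36,"dy":-0.89,"rz":0.2,"hand":0.6},{"dx":0.36,"dy":-0.89,"rz":0.2,"hand":0.6}]'
python3 -m inch '[{"dx":0.36,"dy":-0.89,"rz":0.2,"hand":0.6},{"dx":0.36,"dy":-0.89,"rz":0.2,"hand":0.6},{"dx":0.36,"dy":-0.89,"rz":0.2,"hand":0.6},{"dx":0.36,"dy":-0.89,"rz":0.2,"hand":0.6},{"dx":0.36,"dy":-0.89,"rz":0.2,"hand":0.6},{"dx":0.36,"dy":-0.89,"rz":0.2,"hand":0.6},{"dx":0.36,"dy":-0.89,"rz":0.2,"hand":0.6},{"dx":0.36,"dy":-0.89,"rz":0.2,"hand":0.6},{"dx":0.36,"dy":-0.89,"rz":0.2,"hand":0.6},{"dx":0.36,"dy":-0.89,"rz":0.2,"hand":0.6}]'
```

```text
schema error: expected keys dx, dy, dz, rx, ry, rz, hand
schema error: expected keys dx, dy, dz, rx, ry, rz, hand
```

All keys are needed in every row.

```bash
python3 -m inch '[{"dx":0.36,"dy":-0.89,"dz":0,"rx":0,"ry":0,"rz":0.2,"hand":0.6},{"dx":0.36,"dy":-0.89,"dz":0,"rx":0,"ry":0,"rz":0.2,"hand":0.6},{"dx":0.36,"dy":-0.89,"dz":0,"rx":0,"ry":0,"rz":0.2,"hand":0.6},{"dx":0.36,"dy":-0.89,"dz":0,"rx":0,"ry":0,"rz":0.2,"hand":0.6},{"dx":0.36,"dy":-0.89,"dz":0,"rx":0,"ry":0,"rz":0.2,"hand":0.6},{"dx":0.36,"dy":-0.89,"dz":0,"rx":0,"ry":0,"rz":0.2,"hand":0.6},{"dx":0.36,"dy":-0.89,"dz":0,"rx":0,"ry":0,"rz":0.2,"hand":0.6},{"dx":0.36,"dy":-0.89,"dz":0,"rx":0,"ry":0,"rz":0.2,"hand":0.6},{"dx":0.36,"dy":-0.89,"dz":0,"rx":0,"ry":0,"rz":0.2,"hand":0.6},{"dx":0.36,"dy":-0.89,"dz":0,"rx":0,"ry":0,"rz":0.2,"hand":0.6}]'
python3 -m inch '[{"dx":0.36,"dy":-0.89,"dz":0,"rx":0,"ry":0,"rz":0.2,"hand":0.6},{"dx":0.36,"dy":-0.89,"dz":0,"rx":0,"ry":0,"rz":0.2,"hand":0.6},{"dx":0.36,"dy":-0.89,"dz":0,"rx":0,"ry":0,"rz":0.2,"hand":0.6},{"dx":0.36,"dy":-0.89,"dz":0,"rx":0,"ry":0,"rz":0.2,"hand":0.6},{"dx":0.36,"dy":-0.89,"dz":0,"rx":0,"ry":0,"rz":0.2,"hand":0.6},{"dx":0.36,"dy":-0.89,"dz":0,"rx":0,"ry":0,"rz":0.2,"hand":0.6},{"dx":0.36,"dy":-0.89,"dz":0,"rx":0,"ry":0,"rz":0.2,"hand":0.6},{"dx":0.36,"dy":-0.89,"dz":0,"rx":0,"ry":0,"rz":0.2,"hand":0.6},{"dx":0.36,"dy":-0.89,"dz":0,"rx":0,"ry":0,"rz":0.2,"hand":0.6},{"dx":0,"dy":0,"dz":0,"rx":0,"ry":0,"rz":0,"hand":0.6}]'
```

```text
time_s: 1.6
tcp_pos: [366.8, 118.0, 404.9]
tool_rot: [180.0, 0.0, 171.0]
wrist_force: [1.1, 1.0, -0.3]
gripper_width: 68.3
grip_force: 0.0
time_s: 2.6
tcp_pos: [497.4, -204.5, 403.9]
tool_rot: [-180.0, -0.0, -174.8]
wrist_force: [0.1, -0.2, -0.3]
gripper_width: 68.4
grip_force: 0.0
```

```bash
python3 -m inch '[{"dx":0.16,"dy":-0.43,"dz":-0.8,"rx":0,"ry":0,"rz":0.13,"hand":0.6},{"dx":0.16,"dy":-0.43,"dz":-0.8,"rx":0,"ry":0,"rz":0.13,"hand":0.6},{"dx":0,"dy":0,"dz":-1,"rx":0,"ry":0,"rz":0,"hand":0.6},{"dx":0,"dy":0,"dz":0,"rx":0,"ry":0,"rz":0,"hand":0.6}]'
python3 - <<'E'
from h import *
c=ctrl.get_calibration("wrist"); im,d=ctrl.grab_frame("wrist"); cv2.imwrite("pics/w1.png",im[:,:,::-1])
K=np.array(c["mtx"]);R=cv2.Rodrigues(np.array(c["rvec"],float))[0];t=np.array(c["tvec"],float).ravel()
for s in ctrl.silhouettes("collar","wrist")[:2]:
    v,u=np.nonzero(s["region"]&(d>0)); z=d[v,u]
    a=(u-K[0,2])/K[0,0];b=(v-K[1,2])/K[1,1];th=np.hypot(a,b);k=np.tan(th)/np.maximum(th,1e-9)
    P=(np.c_[a*k*z,b*k*z,z]-t)@R; T=P[(P[:,2]>34)&(P[:,2]<46)]
    print(s["score"],s["uv"],len(P),np.median(P,0),len(T),cv2.minEnclosingCircle(T[:,:2].astype('f4')) if len(T) else'')
print(ctrl.sense()["tcp_pos"])
E
```

```text
time_s: 3.0
tcp_pos: [507.7, -234.5, 296.7]
tool_rot: [179.7, -0.3, -172.6]
wrist_force: [-0.7, -0.6, 0.6]
gripper_width: 68.1
grip_force: 0.0
0.82 [275.4, 224.6] 1936 [ 513.78255825 -237.91315849   36.96022406] 1107 ((510.86761474609375, -237.9142303466797), 20.875959396362305)
0.33 [272.8, 301.3] 832 [ 594.29393548 -227.60374797   21.69511411] 0 
[ 508.87422763 -234.90077919  301.51618045]
```

View pics/w1.png

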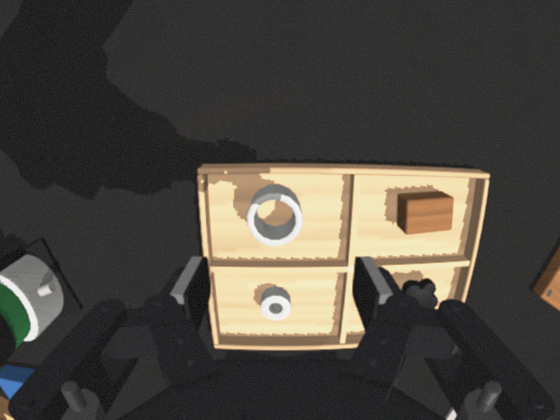

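The picture shows the large collar at (275,217), between the fingers' lines. The small collar at (276,302) is clear of the grasp. The wrist fit agrees with the other two, so I descend.

```bash
python3 -m inch '[{"dx":0.05,"dy":-0.09,"dz":-0.6,"rx":0,"ry":0,"rz":0,"hand":0.55},{"dx":0,"dy":0,"dz":-0.8,"rx":0,"ry":0,"rz":0,"hand":0.55},{"dx":0,"dy":0,"dz":-0.7,"rx":0,"ry":0,"rz":0,"hand":0.55},{"dx":0,"dy":0,"dz":-0.5,"rx":0,"ry":0,"rz":0,"hand":0.55},{"dx":0,"dy":0,"dz":-0.3,"rx":0,"ry":0,"rz":0,"hand":0.55},{"dx":0,"dy":0,"dz":0,"rx":0,"ry":0,"rz":0,"hand":0.55},{"dx":0,"dy":0,"dz":0,"rx":0,"ry":0,"rz":0,"hand":0.55}]'
```

```text
time_s: 3.8
tcp_pos: [511.6, -239.1, 186.2]
tool_rot: [-179.9, 0.1, -172.6]
wrist_force: [1.0, 0.0, -0.2]
gripper_width: 66.6
grip_force: 0.0
```

```bash
python3 -m inch '[{"dx":0,"dy":0,"dz":0,"rx":0,"ry":0,"rz":0,"hand":0.3},{"dx":0,"dy":0,"dz":0,"rx":0,"ry":0,"rz":0,"hand":0.1},{"dx":0,"dy":0,"dz":0,"rx":0,"ry":0,"rz":0,"hand":0},{"dx":0,"dy":0,"dz":0,"rx":0,"ry":0,"rz":0,"hand":-1},{"dx":0,"dy":0,"dz":0,"rx":0,"ry":0,"rz":0,"hand":-1},{"dx":0,"dy":0,"dz":0,"rx":0,"ry":0,"rz":0,"hand":-1},{"dx":0,"dy":0,"dz":0,"rx":0,"ry":0,"rz":0,"hand":-1}]'
```

```text
time_s: 4.5
tcp_pos: [511.1, -239.0, 185.6]
tool_rot: [-180.0, 0.1, -172.6]
wrist_force: [-2.2, 3.2, 13.1]
gripper_width: 40.4
grip_force: 59.3
```

```bash
python3 -m inch '[{"dx":0,"dy":0,"dz":0.1,"rx":0,"ry":0,"rz":0,"hand":-1},{"dx":0,"dy":0,"dz":0.3,"rx":0,"ry":0,"rz":0,"hand":-1},{"dx":0,"dy":0,"dz":0.6,"rx":0,"ry":0,"rz":0,"hand":-1},{"dx":0,"dy":0,"dz":0.8,"rx":0,"ry":0,"rz":0,"hand":-1},{"dx":0,"dy":0,"dz":0.8,"rx":0,"ry":0,"rz":0,"hand":-1},{"dx":0,"dy":0,"dz":0.5,"rx":0,"ry":0,"rz":0,"hand":-1},{"dx":0,"dy":0,"dz":0.3,"rx":0,"ry":0,"rz":0,"hand":-1},{"dx":0,"dy":0,"dz":0,"rx":0,"ry":0,"rz":0,"hand":-1},{"dx":0,"dy":0,"dz":0,"rx":0,"ry":0,"rz":0,"hand":-1}]'
python3 - <<'E'
from h import *
im,d=ctrl.grab_frame("scene")
for s in ctrl.silhouettes("collar","scene")[:2]:
    P=cloud("scene",d,s["region"]); print(s["score"],s["uv"],len(P),np.percentile(P,[3,50,97],axis=0).round(1).tolist())
    u,v=map(int,s["uv"])
    c=im[max(0,v-70):v+70,max(0,u-90):u+90]; cv2.imwrite("pics/g%d.png"%u,cv2.resize(c,None,fx=4,fy=4)[:,:,::-1]); print(u)
print(ctrl.sense()["tcp_pos"])
E
ls pics
```

```text
time_s: 5.4
tcp_pos: [510.8, -238.8, 320.1]
tool_rot: [180.0, -0.0, -172.6]
wrist_force: [0.1, -0.2, -0.4]
gripper_width: 40.3
grip_force: 60.6
0.69 [105.6, 168.3] 911 [[495.0, -256.0, 140.2], [526.2, -236.9, 161.7], [532.6, -218.2, 172.7]]
105
[ 510.71328881 -238.774123    319.52823556]
g105.png
scene1.png
top1.png
w1.png
```

View pics/g105.png

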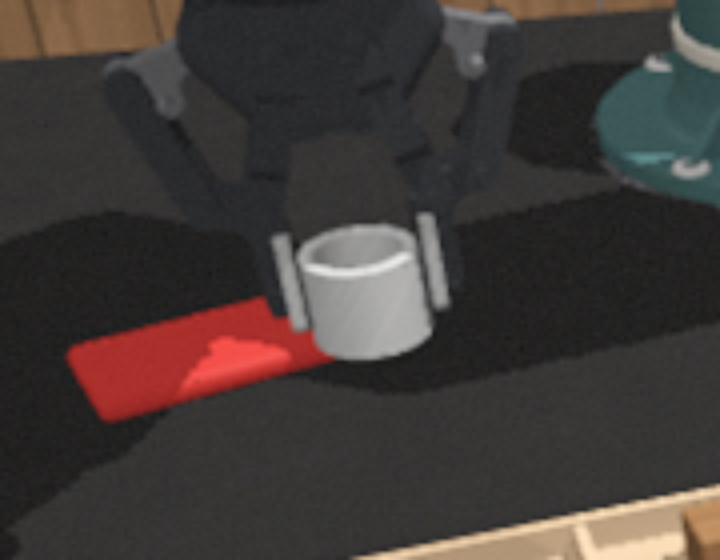

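The collar is held upright between the pads at about (365,290) in the crop. Next I carry it over the post.

```bash
python3 -m inch '[{"dx":0.08,"dy":0.4,"dz":0,"rx":0,"ry":0,"rz":0,"hand":-1},{"dx":0.08,"dy":0.8,"dz":0,"rx":0,"ry":0,"rz":0,"hand":-1},{"dx":0.08,"dy":1,"dz":0,"rx":0,"ry":0,"rz":0,"hand":-1},{"dx":0.08,"dy":1,"dz":0,"rx":0,"ry":0,"rz":0,"hand":-1},{"dx":0.08,"dy":1,"dz":0,"rx":0,"ry":0,"rz":0,"hand":-1},{"dx":0.08,"dy":1,"dz":0,"rx":0,"ry":0,"rz":0,"hand":-1},{"dx":0.08,"dy":1,"dz":0,"rx":0,"ry":0,"rz":0,"hand":-1},{"dx":0.08,"dy":1,"dz":0,"rx":0,"ry":0,"rz":0,"hand":-1},{"dx":0.08,"dy":1,"dz":0,"rx":0,"ry":0,"rz":0,"hand":-1},{"dx":0.08,"dy":0.8,"dz":0,"rx":0,"ry":0,"rz":0,"hand":-1}]'
python3 -m inch '[{"dx":0.03,"dy":0.5,"dz":0,"rx":0,"ry":0,"rz":0,"hand":-1},{"dx":0,"dy":0.3,"dz":-0.3,"rx":0,"ry":0,"rz":0,"hand":-1},{"dx":0,"dy":0,"dz":-0.5,"rx":0,"ry":0,"rz":0,"hand":-1},{"dx":0,"dy":0,"dz":-0.2,"rx":0,"ry":0,"rz":0,"hand":-1},{"dx":0,"dy":0,"dz":0,"rx":0,"ry":0,"rz":0,"hand":-1},{"dx":0,"dy":0,"dz":0,"rx":0,"ry":0,"rz":0,"hand":-1}]'
python3 - <<'E'
from h import *
im,d=ctrl.grab_frame("scene"); P=cloud("scene",d)
s=ctrl.silhouettes("collar","scene")
for q in s[:1]:
    C=cloud("scene",d,q["region"]); print(q["score"],q["uv"],np.percentile(C,[3,50,97],axis=0).round(1).tolist())
    T=C[C[:,2]>np.percentile(C[:,2],97)-6]; print("rim",cv2.minEnclosingCircle(T[:,:2].astype('f4')))
H=P[(np.hypot(P[:,0]-544,P[:,1]-153)<90)&(P[:,2]>14)&(P[:,2]<26)]; print("holder",cv2.minAreaRect(H[:,:2].astype('f4')))
Q=P[(np.hypot(P[:,0]-546,P[:,1]-153)<30)&(P[:,2]>30)&(P[:,2]<66)]; print("post",np.median(Q,0),np.percentile(Q,[3,97],axis=0))
cv2.imwrite("pics/s2.png",cv2.resize(im[90:270,260:460],None,fx=3,fy=3)[:,:,::-1])
c=ctrl.get_calibration("wrist"); im,d=ctrl.grab_frame("wrist"); cv2.imwrite("pics/w2.png",im[:,:,::-1])
print(ctrl.sense())
E
```

```text
time_s: 6.5
tcp_pos: [542.2, 124.0, 320.1]
tool_rot: [180.0, -0.1, -172.5]
wrist_force: [0.3, -0.3, -0.8]
gripper_width: 40.8
grip_force: 60.7
time_s: 7.1
tcp_pos: [544.2, 152.7, 280.8]
tool_rot: [-180.0, -0.0, -172.6]
wrist_force: [-0.2, -0.4, -0.4]
gripper_width: 40.5
grip_force: 60.6
0.8 [366.8, 174.7] [[528.8, 136.4, 101.1], [561.2, 153.2, 122.0], [566.4, 169.7, 133.6]]
rim ((544.5723876953125, 152.30450439453125), 23.005401611328125)
holder ((546.7513427734375, 155.1995849609375), (109.6283187866211, 113.39505004882812), 69.17123413085938)
post [548.37396226 154.11146029  48.15679203] [[544.44674795 151.28238749  31.253659  ]
 [551.34357071 158.7821468   64.33374851]]
{'time_s': 7.25, 'qpos': array([ 7.42308404e+00,  2.26466675e+01, -1.11556900e+01,  5.61366342e+01,
       -1.50343111e-04,  5.83058786e-02]), 'joint_vel': array([-0.04642194,  0.04957613, -0.00216856, -0.10077763,  0.03568383,
       -0.00667185]), 'tau': array([ 2.80557753e-02, -7.25237632e+01,  3.51783407e+01,  6.98192365e-03,
        2.92511913e-04,  7.83457035e-04]), 'tcp_pos': array([544.40432745, 152.81480157, 281.31931296]), 'tool_rot': array([-1.79999912e+02,  6.10084283e-02, -1.72635222e+02]), 'wrist_force': array([-0.11518984,  0.10919006, -1.03297167]), 'ft_torque': array([0.03968717, 0.05039128, 0.01420841]), 'grip_force': 60.6337883323431, 'gripper_width': 40.32383232221733}
```

View pics/s2.png

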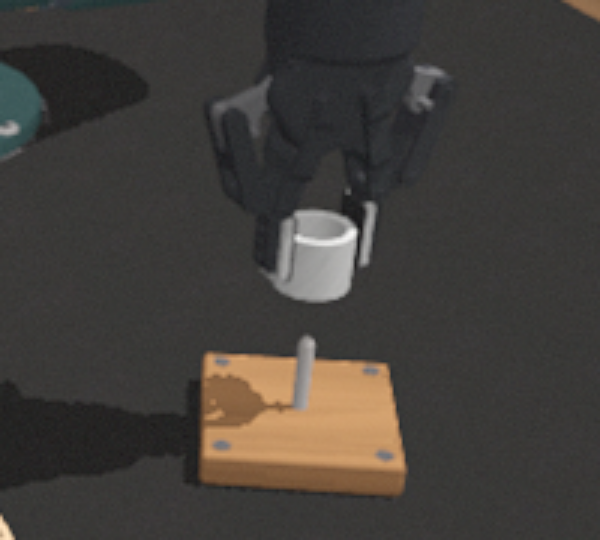

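View pics/w2.png

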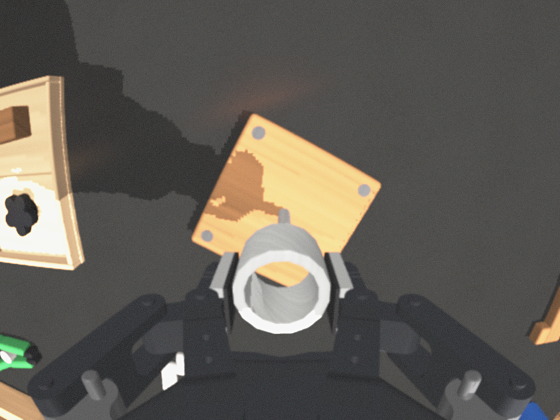

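The scene crop shows the collar at (313,255) upright above the post tip at (306,340). The wrist view shows the post at (284,215), behind the collar. In the same camera, collar and holder agree to 1–2 mm, so I lower it.

```bash
python3 -m inch '[{"dx":0.01,"dy":0.03,"dz":-0.3,"rx":0,"ry":0,"rz":0,"hand":-1},{"dx":0,"dy":0,"dz":-0.4,"rx":0,"ry":0,"rz":0,"hand":-1},{"dx":0,"dy":0,"dz":-0.4,"rx":0,"ry":0,"rz":0,"hand":-1},{"dx":0,"dy":0,"dz":-0.4,"rx":0,"ry":0,"rz":0,"hand":-1},{"dx":0,"dy":0,"dz":-0.2,"rx":0,"ry":0,"rz":0,"hand":-1},{"dx":0,"dy":0,"dz":-0.1,"rx":0,"ry":0,"rz":0,"hand":-1},{"dx":0,"dy":0,"dz":-0.05,"rx":0,"ry":0,"rz":0,"hand":-1},{"dx":0,"dy":0,"dz":0,"rx":0,"ry":0,"rz":0,"hand":-1},{"dx":0,"dy":0,"dz":0,"rx":0,"ry":0,"rz":0,"hand":-1}]'
python3 -m inch '[{"dx":0,"dy":0,"dz":-0.05,"rx":0,"ry":0,"rz":0,"hand":-1},{"dx":0,"dy":0,"dz":0,"rx":0,"ry":0,"rz":0,"hand":-1},{"dx":0,"dy":0,"dz":-0.03,"rx":0,"ry":0,"rz":0,"hand":-1},{"dx":0,"dy":0,"dz":0,"rx":0,"ry":0,"rz":0,"hand":-1},{"dx":0,"dy":0,"dz":0,"rx":0,"ry":0,"rz":0,"hand":-1}]'
```

```text
time_s: 8.15
tcp_pos: [544.8, 154.3, 207.2]
tool_rot: [180.0, 0.0, -172.6]
wrist_force: [-0.4, 0.7, -1.1]
gripper_width: 40.6
grip_force: 60.6
time_s: 8.65
tcp_pos: [544.6, 154.3, 203.5]
tool_rot: [-180.0, -0.0, -172.6]
wrist_force: [0.3, -0.4, -0.3]
gripper_width: 40.4
grip_force: 60.6
```

```bash
python3 -m inch '[{"dx":0,"dy":0,"dz":-0.03,"rx":0,"ry":0,"rz":0,"hand":-1},{"dx":0,"dy":0,"dz":0,"rx":0,"ry":0,"rz":0,"hand":-1},{"dx":0,"dy":0,"dz":-0.02,"rx":0,"ry":0,"rz":0,"hand":-1},{"dx":0,"dy":0,"dz":0,"rx":0,"ry":0,"rz":0,"hand":-1}]'
python3 -m inch '[{"dx":0,"dy":0,"dz":-0.02,"rx":0,"ry":0,"rz":0,"hand":-1},{"dx":0,"dy":0,"dz":0,"rx":0,"ry":0,"rz":0,"hand":-1},{"dx":0,"dy":0,"dz":0,"rx":0,"ry":0,"rz":0,"hand":-1}]'
```

```text
time_s: 9.05
tcp_pos: [544.5, 154.3, 201.4]
tool_rot: [-180.0, -0.0, -172.6]
wrist_force: [0.1, 0.1, -0.1]
gripper_width: 40.3
grip_force: 60.6
time_s: 9.35
tcp_pos: [544.6, 154.3, 200.7]
tool_rot: [-180.0, 0.0, -172.6]
wrist_force: [-0.6, 0.3, 0.7]
gripper_width: 40.6
grip_force: 60.8
```

```bash
python3 -m inch '[{"dx":0,"dy":0,"dz":-0.02,"rx":0,"ry":0,"rz":0,"hand":-1},{"dx":0,"dy":0,"dz":0,"rx":0,"ry":0,"rz":0,"hand":-1},{"dx":0,"dy":0,"dz":0,"rx":0,"ry":0,"rz":0,"hand":-1}]'
python3 - <<'E'
from h import *
im,d=ctrl.grab_frame("scene"); cv2.imwrite("pics/s3.png",cv2.resize(im[130:270,290:450],None,fx=4,fy=4)[:,:,::-1])
print(ctrl.sense()["wrist_force"])
E
```

```text
time_s: 9.65
tcp_pos: [544.6, 154.3, 200.7]
tool_rot: [-180.0, 0.0, -172.6]
wrist_force: [-5.2, -1.0, 14.0]
gripper_width: 40.8
grip_force: 62.1
[-3.91843375 -1.33715386 13.66665506]
```

View pics/s3.png

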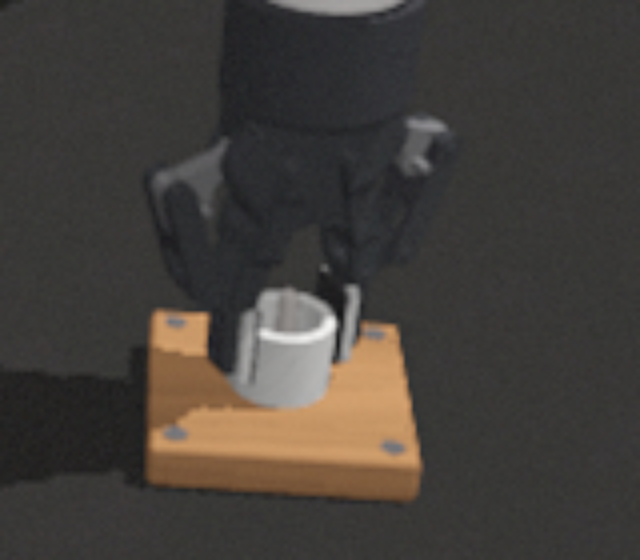

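Contact at 14 N: the collar sits on the base at (285,350) with the post inside it at (290,310). I release gently and retreat straight up.

```bash
python3 -m inch '[{"dx":0,"dy":0,"dz":0,"rx":0,"ry":0,"rz":0,"hand":0.05},{"dx":0,"dy":0,"dz":0,"rx":0,"ry":0,"rz":0,"hand":0.2},{"dx":0,"dy":0,"dz":0,"rx":0,"ry":0,"rz":0,"hand":0.4},{"dx":0,"dy":0,"dz":0,"rx":0,"ry":0,"rz":0,"hand":0.6},{"dx":0,"dy":0,"dz":0,"rx":0,"ry":0,"rz":0,"hand":0.7},{"dx":0,"dy":0,"dz":0,"rx":0,"ry":0,"rz":0,"hand":0.7},{"dx":0,"dy":0,"dz":0.1,"rx":0,"ry":0,"rz":0,"hand":0.7},{"dx":0,"dy":0,"dz":0.3,"rx":0,"ry":0,"rz":0,"hand":0.7},{"dx":0,"dy":0,"dz":0.8,"rx":0,"ry":0,"rz":0,"hand":0.7},{"dx":0,"dy":0,"dz":0.8,"rx":0,"ry":0,"rz":0,"hand":0.7}]'
python3 -m inch '[{"dx":0,"dy":0,"dz":0.8,"rx":0,"ry":0,"rz":0,"hand":0.7},{"dx":0,"dy":0,"dz":0.8,"rx":0,"ry":0,"rz":0,"hand":0.7},{"dx":0,"dy":0,"dz":0.3,"rx":0,"ry":0,"rz":0,"hand":0.7},{"dx":0,"dy":0,"dz":0,"rx":0,"ry":0,"rz":0,"hand":0.7},{"dx":0,"dy":0,"dz":0,"rx":0,"ry":0,"rz":0,"hand":0.7}]'
python3 - <<'E'
from h import *
im,d=ctrl.grab_frame("scene"); cv2.imwrite("pics/s4.png",cv2.resize(im[130:270,290:450],None,fx=4,fy=4)[:,:,::-1])
for n in("collar","small_collar"):
  q=ctrl.silhouettes(n,"scene")[0]; C=cloud("scene",d,q["region"]); print(n,q["score"],q["uv"],np.percentile(C,[3,50,97],axis=0).round(1).tolist())
E
```

```text
time_s: 10.7
tcp_pos: [544.3, 154.3, 281.5]
tool_rot: [-180.0, -0.0, -172.6]
wrist_force: [0.4, -0.2, -0.6]
gripper_width: 72.4
grip_force: 0.0
time_s: 11.2
tcp_pos: [544.4, 154.3, 355.9]
tool_rot: [180.0, 0.0, -172.6]
wrist_force: [-0.1, 0.8, 0.2]
gripper_width: 72.6
grip_force: 0.0
collar 0.84 [360.3, 217.6] [[529.4, 134.7, 21.7], [559.5, 149.4, 42.5], [567.1, 170.6, 53.7]]
small_collar 0.75 [133.4, 283.3] [[588.9, -237.5, 5.3], [606.5, -225.4, 19.1], [613.1, -213.0, 23.2]]
```

View pics/s4.png

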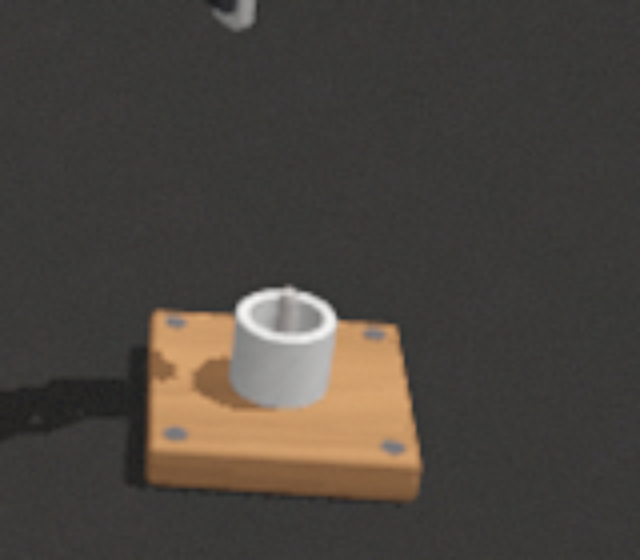

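The collar sits flat on the base at (283,350) with the post inside it, and the gripper is clear. The small collar hasn't moved, so I hand the job in.

```bash
python3 -c "
from plant import ctrl
print(ctrl.close_job())"
```

```text
the job is handed in; nothing more can be done
None
```

The large collar is threaded over the holder's post and was resting flat on the base when I let go; the small collar stayed where it was, and I handed the job in at about 11 s (no verdict was returned).

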